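# Lift the bracket casting out of its mould and hold it level over the dusting tray

## Robot

A 6-joint arm with a two-finger parallel gripper is mounted at the origin on the work surface. World frame = base frame: x ahead of the robot, y to its left, z up, the work surface at z = 0. Lengths are in m, angles in rad, forces in N, time in s.
With the tool pointing down it reaches from about 0.35 to 0.775 m from the base axis. Payload 7.3 kg.
Tool frame: the origin (TCP) lies midway between the tips of the shut fingers; the grasp point (between the pads) lies 19 mm behind it; x points along the fingers, z is the direction in which the jaws open and shut, and the axes are right-handed (so a half turn about x gives the same grasp; the last joint's range is limited). The gripper opens to 92 mm and grips with 3 to 60 N. Pads are 19 mm wide; open, the fingers measure 130 mm over their backs; the gripper's body (75 mm by 190 mm) begins 47 mm behind the grasp point.
Start: joints at [1.102, 0.342, 1.524, -0, 1.275, -0.146], TCP at [0.167, 0.498, 0.227] pointing down, gripper open.
Joint ranges: [-2.53, 2.53], [-0.77, 2.02], [0.04, 2.7], [-1, 4.14], [0.28, 2.66], [-3.11, 3.11]. Speed limits (rad/s): [2.57, 2.57, 3.14, 3.14, 3.14, 3.14].

## Interface

Orientations are given as [roll, pitch, yaw] about the fixed x, y, z axes, in that order (R = Rz(yaw) Ry(pitch) Rx(roll)).
In Python, from cell import observe, cams, robot gives the robot as it stands.
- The arm moves only by the tool jog_arm, never from a script. Its argument "plan" is one flat list of numbers, 7 for each row, row after row: the turn, a rotation vector about the tool's x, y, z in degrees, then the shift along the tool's x, y, z in cm, then the opening, from -1 (shut) to 1 (fully open). In form: [ax, ay, az, x, y, z, jaw, ax, ay, az, x, y, z, jaw, ...]. A call has 1 to 10 rows; each row is the pose to reach, as a shift and turn from the pose commanded when the call began, along the tool's axes at that moment; what a row does not reach only later rows make up. A row lasts 1/10 s, in which the tool goes at most 50 mm and 8.59 degrees, less where a joint would pass 70% of its speed; a pose out of reach is approached as far as the arm can. A call with a gripper value outside its range is refused whole. The fingers move at their own pace and stop on an object; "newtons" is the grip in N (left out, the last holds). Time passes only in rows, so rows that repeat a pose let the fingers close. It gives the time, the measured TCP pose, the force and the opening at its end, in the units of the state.
- observe(): the state, without advancing time (a new reading comes with each control period).
- cams.read_camera(name): name is "scene" or "top" or "wrist"; returns a dict with "image" (384x512x3 uint8, red, green, blue), "fov_y" (degrees; the focal length in pixels is half the picture's height over the tangent of half this angle, whatever the lens; pixels are square), "cx", "cy" (the principal point, pixels), "T" (4x4, takes a point from camera to world coordinates). Camera axes: x right, y down, z forward; pixel columns grow to the right and rows downward; lengths in m; the calibration is good to about 2 mm. The wrist camera is an equidistant fisheye: a pixel r from the principal point sees the ray r / f radians off the axis. A picture is of the moment at which its call begins. There is no depth.
- robot.hand_in(): hands the job in, once; it reports no verdict.
The state is a dict: "time": time; "qpos": joint angles; "qvel": joint speeds; "joint_efforts": joint torques, N m; "tool_pos": TCP position; "tool_rot": TCP orientation; "contact_force": force on the tool from outside, world axes, zero at the start; "torque": the same for the moment, N m; "opening": finger opening in m.
Only numpy, scipy, OpenCV 4.12 (cv2) and the standard library are available. Lean on these libraries where they do the work, as an engineer would, in place of code of your own. Each camera call takes 0.05 s, during which the arm holds its last target.

## Task

Take the long bracket casting by its upright rib, lift it straight up out of its open plaster mould until it is well clear, then carry it level to the open steel tray and hold it there, level and still, over the middle of the tray with its underside about 10 cm above the tray's rim, ready to be brushed off. Finish while still holding it: do not put it down or let go. Leave the round casting in its mould and do not disturb the tools and pots on the bench.

Things in the scene. Friction and masses are not known exactly. Their poses are not given: they have to be found in the camera images.
- bar: Long aluminium bracket casting, 0.26-0.43 kg: base 150 (x) by 36 (y) by 10 mm; upright rib 10 mm thick along x from -60 to +32 mm, top 46 mm above the underside; round boss 36 mm diameter at x = +52 mm, top 40 mm above the underside. Origin: centre of the underside; z up. It starts loose in its mould's cavity, base flush with the mould's top face, 3 mm play all round.
- bar_balance (a point): Balance point of the bracket casting along its length, and the best place to take the rib: in the middle of the rib's thickness, 13 mm from the casting's origin towards the boss and 28 mm above the underside, i.e. 18 mm above the base and 18 mm below the rib's top.
- mould_bar: Open plaster mould of the bracket casting, fixed to the bench: block 190 (x) by 110 (y) by 40 mm high with a 156 by 42 mm rectangular cavity 10 mm deep in the middle of its top. Origin: centre of the block's underside, on the bench; the casting's x axis lies along the mould's x axis.
- mould_round: The other open plaster mould, fixed, same outer size, with a round cavity of 86 mm diameter, 10 mm deep. Origin: centre of the underside.
- round: Round casting, bare aluminium, lying in the other mould: flange 80 mm diameter by 10 mm with a hub 40 mm diameter, top 32 mm above its underside. Origin: centre of the underside. Leave it there.
- tray: Open dusting tray of bare steel, fixed to the bench: 220 (x) by 200 (y) by 50 mm high, walls 3 mm, a brush lying in it. Origin: centre of its underside, on the bench; the rim is 50 mm above the origin. The tray and the two moulds stand in a row across the bench, in any order.
- brush: Bystander: brush 150 mm long lying in the tray, below its rim. Leave it alone.
- modelling_tool: Bystander: flat wooden stick 130 by 12 by 8 mm, lying along x between two of the moulds or tray.
- file: Bystander: small file 160 by 16 by 10 mm, lying along x between two of the moulds or tray.
- stone: Bystander: dark grey sharpening stone 90 by 60 by 45 mm at the back of the bench.
- jar: Bystander: jar 68 mm diameter, 85 mm high, at the back.
- hammer: Bystander: hammer 220 mm long, lying at the back.
- pot: Bystander: white plastic bowl 80 mm diameter, 70 mm high, at the back.
There are look-alikes about, which are no part of the job. Leave any green or pink look-alike of the round alone.

How it is judged:
On the way:
1. the bracket casting is lifted clear above its own mould, level (height (world z) of bar above 0.06 m and horizontal distance between bar and mould_bar below 0.06 m and angle between bar's own z axis and vertical below 0.2 rad and contact force between the fingers and bar above 0.5 N), for 0.1 s.
At the end, for the whole second after the job is handed in: Still gripped: the bracket casting is level within 7 deg, still (0.02 m/s, 0.15 rad/s), its centre within 45 mm of the tray's centre, its underside 50 to 160 mm above the tray's rim, not touching tray or brush. Round casting in its mould; no bystander moved over 30 mm (height (world z) of bar between 0.1 and 0.21 m and horizontal distance between bar and tray below 0.045 m and angle between bar's own z axis and vertical below 0.12 rad and linear speed of bar below 0.02 m/s and angular speed of bar below 0.15 rad/s and contact force between the fingers and bar above 1 N and contact force between bar and tray below 0.1 N and contact force between bar and brush below 0.1 N and horizontal distance between round and mould_round below 0.01 m and height (world z) of round below 0.035 m and distance of each of brush, modelling_tool, file, stone, jar, hammer, pot from where it was at the start of the episode below 0.03 m); the arm keeps its last pose, push and grip.
It fails at once if the bracket casting is tipped more than 0.35 rad (20 deg) (angle between bar's own z axis and vertical above 0.35 rad).
It fails at once if the round casting is lifted out of its mould or shoved (distance of round from where it was at the start of the episode above 0.015 m).
It fails at once if a bystander is moved more than 30 mm (distance of any of brush, modelling_tool, file, stone, jar, hammer, pot from where it was at the start of the episode above 0.03 m).
It also fails if it takes over 48 s, if anything falls off the work surface, if the arm or the gripper's body presses on something with over 40 N, if the wrist force passes 120 N, or if a joint passes its speed limit or range.

## Working session

There is one attempt and no reset: what is moved stays moved. The work goes in short steps, Python scripts to look and compute and a tool call to move; the robot and the scene stay as the last step left them, time stands still between calls to the robot, and variables do not carry over. Pictures are saved under pics/ and viewed, and the job is handed in when it is done.

Besides the shell and the picture viewer there is one more tool, called after "Call:" by a JSON object that holds its "fn" and its "kwargs". jog_arm: Moves the arm, as the interface text tells. Its arguments: {"type":"object","properties":{"plan":{"type":"array"},"newtons":{"type":"number"}},"required":["plan"]}

```bash
ls; mkdir -p pics; python3 - <<'E'
from cell import observe,cams,robot
import cv2,numpy as np
s=observe();print(s)
for n in ["scene","top","wrist"]:
    c=cams.read_camera(n);cv2.imwrite(f"pics/{n}0.png",c["image"][:,:,::-1]);print(n,c["fov_y"],c["cx"],c["cy"],np.round(c["T"],4).tolist())
    np.savez(f"pics/{n}0.npz",**c)
E
```

```text
pics
{'time': 0.0, 'qpos': array([ 1.10198669e+00,  3.42700024e-01,  1.52501987e+00, -2.36035527e-05,
        1.27541425e+00, -1.46036681e-01]), 'qvel': array([ 0.00038615,  0.00139652,  0.00070619, -0.00114727, -0.00024624,
       -0.00185049]), 'joint_efforts': array([ 3.38709706e-04, -4.31247282e+01, -2.44213307e+01,  7.18036084e-02,
        5.60969696e-02, -1.34590896e-04]), 'tool_pos': array([0.16634326, 0.49751324, 0.22605576]), 'tool_rot': array([ 3.01019705,  1.56925467, -2.024958  ]), 'contact_force': array([ 0.28233599, -0.1159189 , -0.71451601]), 'torque': array([-0.0044005 , -0.01320582, -0.03820374]), 'opening': 0.09213862944908521}
scene 44.20517366827642 260.7781272055089 192.90028099916813 [[-0.4294, 0.5517, -0.715, 1.4389], [0.9031, 0.2541, -0.3463, 0.5021], [-0.0094, -0.7944, -0.6073, 0.8495], [0.0, 0.0, 0.0, 1.0]]
top 55.96236822530529 254.03367493507105 194.67310117297137 [[-0.0048, -0.9972, 0.0749, 0.4818], [-1.0, 0.0045, -0.0034, 0.0641], [0.003, -0.0749, -0.9972, 0.974], [0.0, 0.0, 0.0, 1.0]]
wrist 65.70646984690485 255.62978792059056 189.2454318474601 [[0.3174, 0.9053, 0.2825, 0.0901], [0.9483, -0.3028, -0.0951, 0.5229], [-0.0005, 0.2981, -0.9545, 0.3833], [0.0, 0.0, 0.0, 1.0]]
```

View pics/top0.png

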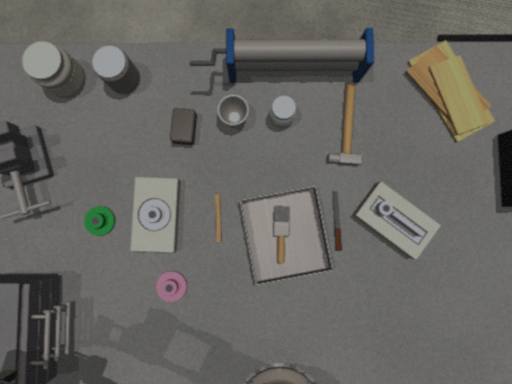

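View pics/scene0.png

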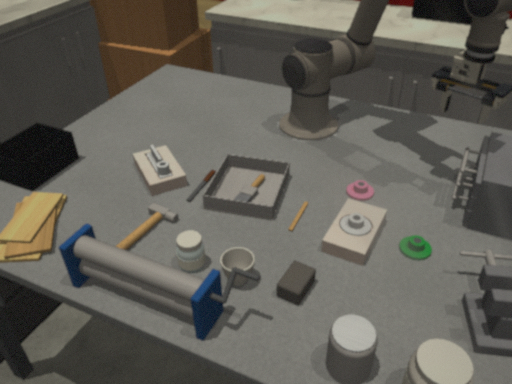

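View pics/wrist0.png

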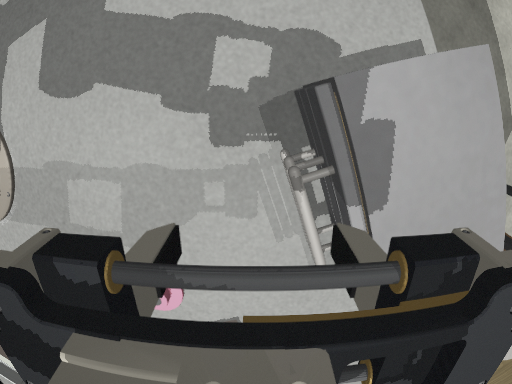

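In the top view, the bracket is in the mould at (398,218). The round casting is at (154,214), its green and pink look-alikes are at (99,221) and (171,287), and the tray with the brush is at (285,236). Only (398,218) has a rib and a boss, so I'll check it in a close crop and measure it.

```bash
cat > h.py <<'E'
import numpy as np,cv2
def ray(c,uv,z):
    f=c["image"].shape[0]/2/np.tan(np.radians(float(c["fov_y"]))/2)
    T=c["T"];d=T[:3,:3]@np.array([(uv[0]-c["cx"])/f,(uv[1]-c["cy"])/f,1.])
    return T[:3,3]+d*(z-T[2,3])/d[2]
def proj(c,p):
    f=c["image"].shape[0]/2/np.tan(np.radians(float(c["fov_y"]))/2)
    T=c["T"];q=T[:3,:3].T@(np.array(p)-T[:3,3]);return np.array([c["cx"]+f*q[0]/q[2],c["cy"]+f*q[1]/q[2]])
E
python3 - <<'E'
from h import *
c=np.load("pics/top0.npz");im=c["image"][:,:,::-1]
cr=im[170:270,345:450];cr2=im[175:295,228:345]
cv2.imwrite("pics/crop.png",cv2.resize(cr,None,fx=6,fy=6,interpolation=cv2.INTER_CUBIC))
cs=np.load("pics/scene0.npz");cv2.imwrite("pics/crops.png",cv2.resize(cs["image"][135:200,120:200,::-1],None,fx=8,fy=8,interpolation=cv2.INTER_CUBIC))
hsv=cv2.cvtColor(im,cv2.COLOR_BGR2HSV);g=im.astype(int)
print(im[240,395],im[200,400],im[220,420],im[260,400],hsv[235,390],hsv[270,400],im[205,400])
# mould: bright warm
m=((g[:,:,2]-g[:,:,0]>10)&(g[:,:,2]>120)).astype(np.uint8)*255
cv2.imwrite("pics/mask.png",m)
for x,z in ((345,.04),):
  w=np.zeros_like(m);w[170:270,345:450]=m[170:270,345:450]
  n=max(cv2.findContours(w,0,2)[0],key=cv2.contourArea)
  r=cv2.minAreaRect(n);print(r,cv2.contourArea(n))
  b=[ray(c,p,z) for p in cv2.boxPoints(r)];print(np.round(b,4));print(ray(c,r[0],z),[np.linalg.norm(b[i]-b[i-1]) for i in range(4)])
E
```

```text
[147 160 156] [142 155 157] [143 154 153] [101 104 104] [ 39  16 155] [ 42  12 106] [146 156 155]
((375.0540771484375, 198.32431030273438), (11.437254905700684, 19.755260467529297), 62.10273361206055) 75.0
[[ 0.5423 -0.2232  0.04  ]
 [ 0.5662 -0.2692  0.04  ]
 [ 0.5398 -0.2823  0.04  ]
 [ 0.5161 -0.2363  0.04  ]]
[ 0.54106359 -0.25271911  0.04      ] [np.float64(0.02936867031839829), np.float64(0.051870154146631584), np.float64(0.029431149186401162), np.float64(0.05176262659618619)]
```

View pics/crop.png

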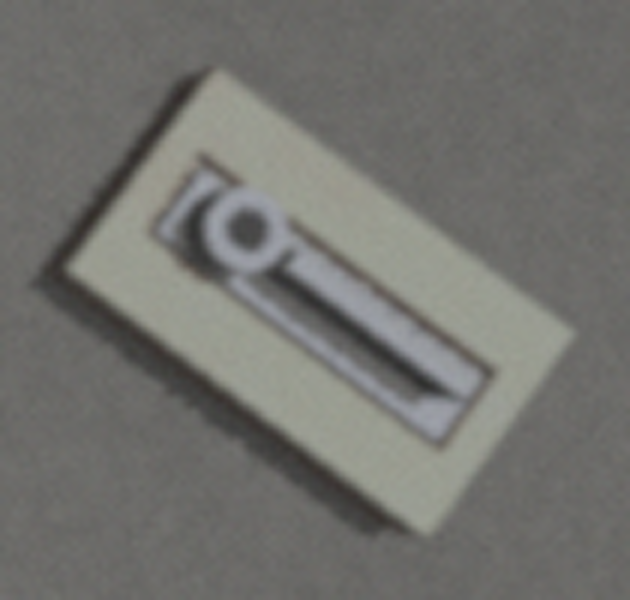

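View pics/crops.png

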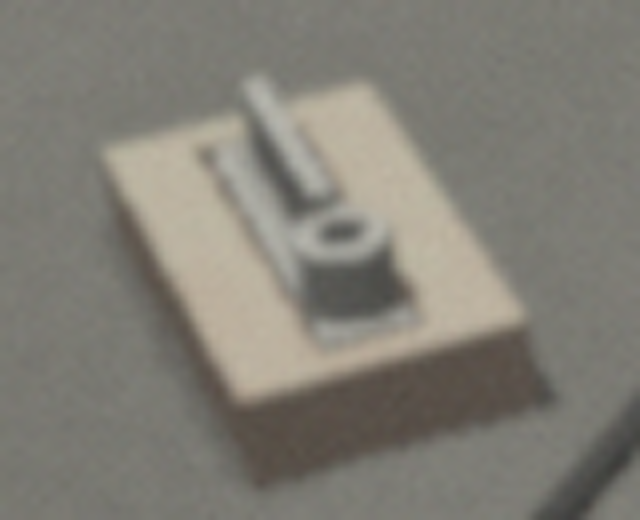

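View pics/mask.png

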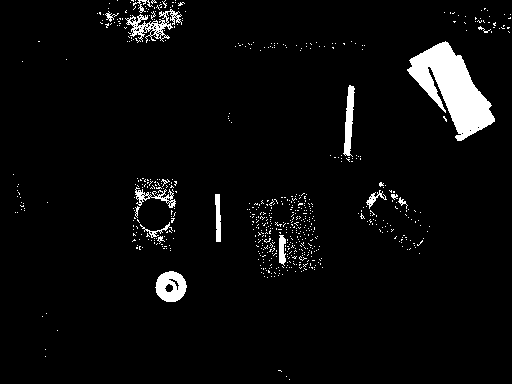

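The crops confirm it: a rib plus a boss, sitting in the pale mould, with the boss towards the upper left of the top view. I'll segment by brightness instead.

```bash
python3 - <<'E'
from h import *
c=np.load("pics/top0.npz");im=c["image"][:,:,::-1];G=cv2.GaussianBlur(im[:,:,1],(3,3),0)
def rect(m,z):
  m=cv2.morphologyEx(m,cv2.MORPH_CLOSE,np.ones((15,15)))
  m=cv2.morphologyEx(m,cv2.MORPH_OPEN,np.ones((5,5)))
  n=max(cv2.findContours(m,0,2)[0],key=cv2.contourArea)
  r=cv2.minAreaRect(n)
  b=np.array([ray(c,p,z) for p in cv2.boxPoints(r)]);e=[np.linalg.norm(b[i]-b[i-1]) for i in range(4)]
  i=int(np.argmax(e));d=b[i]-b[i-1]
  print("px",r,"ctr",np.round(ray(c,r[0],z),4),"edges",np.round(e,4),"yaw",np.degrees(np.arctan2(d[1],d[0]))%180);return ray(c,r[0],z),r
w=np.zeros_like(G);w[170:270,345:450]=(G[170:270,345:450]>128)*255
mb,_=rect(w,.04)
w=np.zeros_like(G);w[165:265,120:190]=(G[165:265,120:190]>128)*255
rect(w,.04)
# rib/boss prediction check overlay
cr=cv2.resize(im[170:270,345:450],None,fx=6,fy=6,interpolation=cv2.INTER_CUBIC)
yaw=None
import sys
# bracket base inside the cavity: bluish pixels
g=im.astype(int);bl=((g[:,:,0]-g[:,:,2]>3)).astype(np.uint8)*255
w=np.zeros_like(G);w[185:255,360:435]=bl[185:255,360:435]
print((w>0).sum());cv2.imwrite("pics/bl.png",cv2.resize(w[170:270,345:450],None,fx=6,fy=6,interpolation=0))
cv2.imwrite("pics/tray.png",cv2.resize(im[175:295,228:345],None,fx=5,fy=5,interpolation=cv2.INTER_CUBIC))
E
```

```text
px ((398.65618896484375, 219.93087768554688), (74.78543853759766, 41.9052734375), 36.38435363769531) ctr [ 0.4849 -0.312   0.04  ] edges [0.1896 0.1101 0.191  0.1092] yaw 52.68834573558233
px ((153.38710021972656, 214.0885009765625), (42.4515380859375, 74.29694366455078), 3.094058036804199) ctr [0.5029 0.3208 0.04  ] edges [0.1087 0.1913 0.1104 0.1912] yaw 178.07700658231317
495
```

View pics/bl.png

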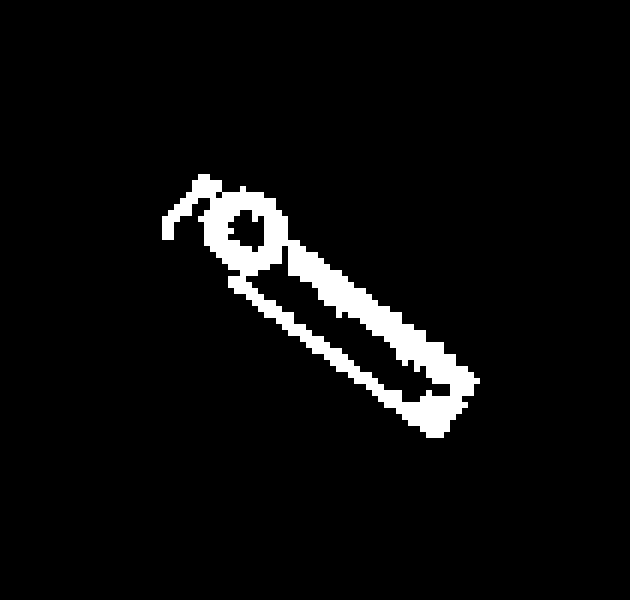

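View pics/tray.png

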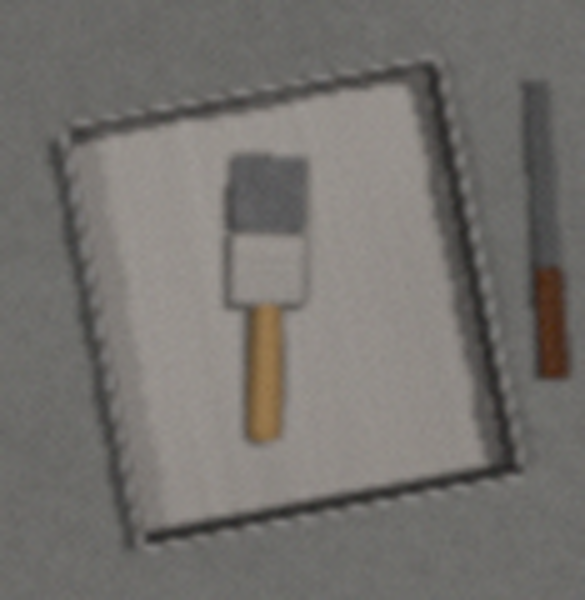

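```bash
python3 - <<'E'
from h import *
c=np.load("pics/top0.npz");cs=np.load("pics/scene0.npz")
im=c["image"][:,:,::-1]
t=np.array([[58,142],[430,65],[518,468],[130,545]])/5+[228,175]-.4
b=np.array([ray(c,p,.05) for p in t]);print("tray",np.round(b,3).tolist(),b.mean(0),[np.linalg.norm(b[i]-b[i-1]) for i in range(4)])
print("boss top meas",ray(c,[345+245/6-.4,170+231/6-.4],.07), "scene", ray(cs,[120+343/8-.4,135+235/8-.4],.07))
yaw=np.radians(52.7);o=np.array([.4849,-.312]);R=np.array([[np.cos(yaw),-np.sin(yaw)],[np.sin(yaw),np.cos(yaw)]])
print("boss pred",o+R@[.052,0],"balance pred",o+R@[.013,0])
for cam,(r0,r1,c0,c1,k),name in ((c,(170,270,345,450,6),"ovt"),(cs,(135,200,120,200,8),"ovs")):
  cr=cv2.resize(cam["image"][r0:r1,c0:c1,::-1],None,fx=k,fy=k,interpolation=cv2.INTER_CUBIC)
  for pts,z,col in (([[-.075,-.018],[.075,-.018],[.075,.018],[-.075,.018]],.04,(0,0,255)),([[-.06,-.005],[.032,-.005],[.032,.005],[-.06,.005]],.076,(0,255,0)),([[.052+.018*np.cos(a),.018*np.sin(a)] for a in np.linspace(0,6.28,30)],.07,(255,0,0)),([[-.095,-.055],[.095,-.055],[.095,.055],[-.095,.055]],.04,(0,255,255))):
    q=np.array([(proj(cam,[*(o+R@p),z])+.5-[c0,r0])*k for p in pts]).astype(np.int32)
    cv2.polylines(cr,[q],True,col,1)
  cv2.imwrite(f"pics/{name}.png",cr)
E
```

```text
tray [[0.53, 0.099, 0.05], [0.569, -0.092, 0.05], [0.364, -0.133, 0.05], [0.327, 0.063, 0.05]] [ 0.44738203 -0.01574582  0.05      ] [np.float64(0.20644099912416547), np.float64(0.19506442755222492), np.float64(0.20880269713319727), np.float64(0.19978327183161088)]
boss top meas [ 0.51451324 -0.26782773  0.07      ] scene [ 0.51567964 -0.26738315  0.07      ]
boss pred [ 0.5164114  -0.27063538] balance pred [ 0.49277785 -0.30165884]
```

View pics/ovt.png

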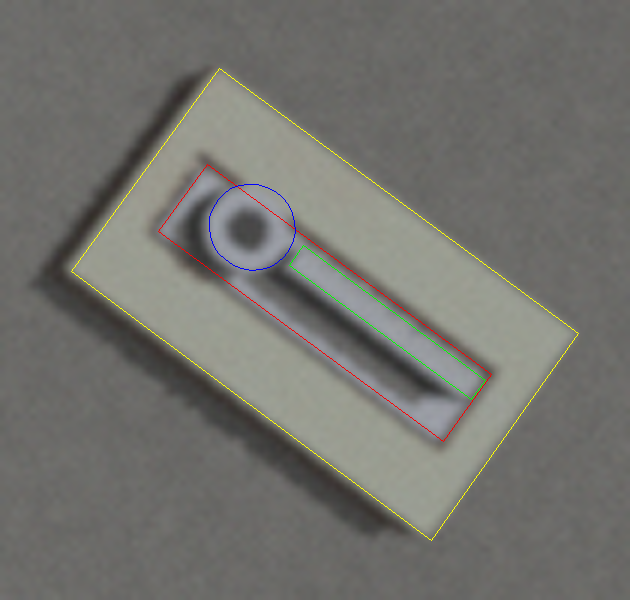

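View pics/ovs.png

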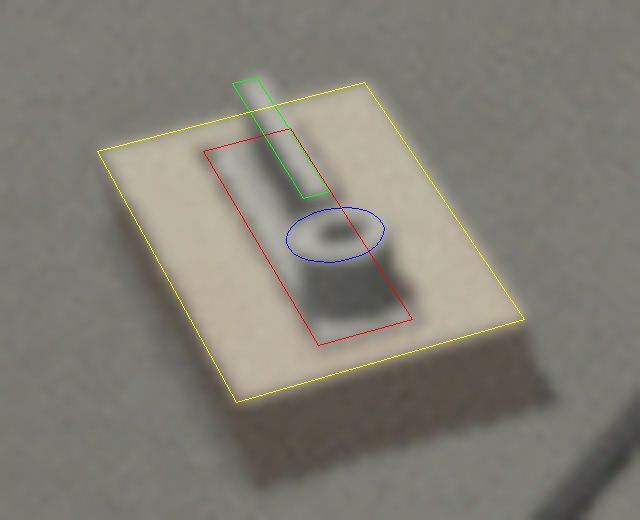

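```bash
cat >> h.py <<'E'
from scipy.spatial.transform import Rotation as Ro
def goal(zyaw,pos,tilt=None):
    z=np.array([np.cos(zyaw),np.sin(zyaw),0]);x=np.array([0,0,-1.]);y=np.cross(z,x)
    return Ro.from_matrix(np.c_[x,y,z]),np.array(pos)
def delta(s,R,p):
    C=Ro.from_euler("xyz",s["tool_rot"])
    return np.round(np.degrees((C.inv()*R).as_rotvec()),2),np.round(C.inv().apply(p-s["tool_pos"])*100,2)
E
python3 - <<'E'
from h import *
from cell import observe
s=observe();C=Ro.from_euler("xyz",s["tool_rot"]);print(np.round(C.as_matrix(),3))
zn=C.as_matrix()[:,2];print("z yaw",np.degrees(np.arctan2(zn[1],zn[0])))
for zy in (142.7,-37.3):
  print(zy,delta(s,*goal(np.radians(zy),[.42,.25,.22])))
E
```

```text
[[-0.001 -0.948  0.317]
 [-0.001  0.317  0.948]
 [-1.     0.    -0.001]]
z yaw 71.50800270613735
142.7 (array([-7.119e+01, -5.000e-02, -5.000e-02]), array([  0.63, -31.91, -15.44]))
-37.3 (array([ 1.0881e+02, -5.0000e-02,  6.0000e-02]), array([  0.63, -31.91, -15.44]))
```

Call:
{"fn": "jog_arm", "kwargs": {"plan": [8, 0, 0, 0.6, -6.4, -3, 1, 16, 0, 0, 0.6, -12.8, -6, 1, 24, 0, 0, 0.6, -19, -9, 1, 32, 0, 0, 0.6, -25.5, -12.2, 1, 40, 0, 0, 0.6, -31.9, -15.4, 1, 40, 0, 0, 0.6, -31.9, -15.4, 1, 40, 0, 0, 0.6, -31.9, -15.4, 1, 40, 0, 0, 0.6, -31.9, -15.4, 1]}}

```text
time: 0.95
tool_pos: [0.4236, 0.2469, 0.2204]
tool_rot: [-1.344, 1.569, -0.799]
contact_force: [-0.5, -0.2, 0.7]
opening: 0.0917
```

```bash
python3 - <<'E'
from h import *
from cell import observe
s=observe();print(s["time"],s["tool_pos"],s["qpos"]);C=Ro.from_euler("xyz",s["tool_rot"]);zn=C.as_matrix()[:,2];print("z yaw",np.degrees(np.arctan2(zn[1],zn[0])))
print(delta(s,*goal(np.radians(-37.3),[.4915,-.2995,.17])))
E
```

```text
0.95 [0.42358284 0.24691099 0.22044798] [ 3.72281408e-01  2.83841806e-01  1.62662417e+00 -1.59116546e-03
  1.23049461e+00 -1.71334245e-01]
z yaw 31.17730109938986
(array([68.48,  0.07,  0.07]), array([  5.12, -50.26, -22.48]))
```

Call:
{"fn": "jog_arm", "kwargs": {"plan": [6, 0, 0, 0, -4.5, -2, 1, 13, 0, 0, 0, -9, -4, 1, 20, 0, 0, 0, -13.5, -6, 1, 27, 0, 0, 1, -18, -8, 1, 34, 0, 0, 1, -22.5, -10, 1, 41, 0, 0, 1, -27, -12, 1, 48, 0, 0, 2, -31.5, -14, 1, 55, 0, 0, 3, -36, -16, 1, 62, 0, 0, 4, -40.5, -18, 1, 68.5, 0, 0, 4, -44, -20, 1]}}

```text
time: 1.95
tool_pos: [0.4792, -0.2304, 0.1791]
tool_rot: [3.11, 1.568, 2.459]
contact_force: [1.3, 0.1, -0.4]
opening: 0.0915
```

```bash
python3 - <<'E'
from h import *
from cell import observe
s=observe();print(s["time"],s["tool_pos"],s["qpos"])
print(delta(s,*goal(np.radians(-37.3),[.4915,-.2995,.16])))
E
```

```text
1.95 [ 0.47919611 -0.23041093  0.17909626] [-5.92516142e-01  3.98443800e-01  1.57724137e+00  2.47434065e-04
  1.16843539e+00  5.84327329e-02]
(array([-0.  , -0.15, -0.  ]), array([ 1.9 , -4.75,  5.17]))
```

Call:
{"fn": "jog_arm", "kwargs": {"plan": [0, 0, 0, 1.9, -2.4, 2.6, 1, 0, 0, 0, 1.9, -4.8, 5.2, 1, 0, 0, 0, 1.9, -4.8, 5.2, 1, 0, 0, 0, 1.9, -4.8, 5.2, 1, 0, 0, 0, 1.9, -4.8, 5.2, 1]}}

```text
time: 2.45
tool_pos: [0.4923, -0.2971, 0.1617]
tool_rot: [2.641, 1.57, 1.996]
contact_force: [-0.6, -0.1, -0.8]
opening: 0.0916
```

```bash
python3 - <<'E'
from h import *
from cell import observe,cams
s=observe();print(s["time"],s["tool_pos"])
c=cams.read_camera("wrist");np.savez("pics/w1.npz",**c);cv2.imwrite("pics/w1.png",c["image"][:,:,::-1]);print(c["fov_y"],np.round(c["T"],3).tolist())
print(delta(s,*goal(np.radians(-37.3),[.4915,-.2995,.044])))
def projf(c,p):
    f=192/np.tan(np.radians(float(c["fov_y"]))/2);T=c["T"];q=T[:3,:3].T@(np.array(p)-T[:3,3]);q/=np.linalg.norm(q)
    th=np.arccos(q[2]);d=q[:2]/np.linalg.norm(q[:2]);return np.array([c["cx"],c["cy"]])+f*th*d
o=np.array([.4836,-.3098]);a=np.radians(52.7);R=np.array([[np.cos(a),-np.sin(a)],[np.sin(a),np.cos(a)]])
for l in (-.06,.013,.032): print(l,projf(c,[*(o+R@[l,0]),.076]))
print("boss",projf(c,[*(o+R@[.052,0]),.07]))
im=cv2.resize(c["image"][:,:,::-1],None,fx=1.5,fy=1.5)
for pts,z,col in (([[-.075,-.018],[.075,-.018],[.075,.018],[-.075,.018]],.04,(0,0,255)),([[-.06,-.005],[.032,-.005],[.032,.005],[-.06,.005]],.076,(0,255,0)),([[.052+.018*np.cos(t),.018*np.sin(t)] for t in np.linspace(0,6.28,30)],.07,(255,0,0))):
    q=np.array([(projf(c,[*(o+R@p),z])+.5)*1.5 for p in pts]).astype(np.int32);cv2.polylines(im,[q],True,col,1)
cv2.imwrite("pics/w1o.png",im)
E
```

```text
2.45 [ 0.49226015 -0.29714662  0.16166607]
65.70646984690485 [[0.799, -0.574, -0.179, 0.541], [-0.601, -0.763, -0.237, -0.233], [-0.001, 0.297, -0.955, 0.319], [0.0, 0.0, 0.0, 1.0]]
(array([ 0.36, -0.05, -0.03]), array([11.77, -0.24,  0.09]))
-0.06 [255.43701476 269.43528407]
0.013 [255.93740107 197.58780015]
0.032 [256.08301994 176.28548066]
boss [256.23354913 151.70458079]
```

View pics/w1o.png

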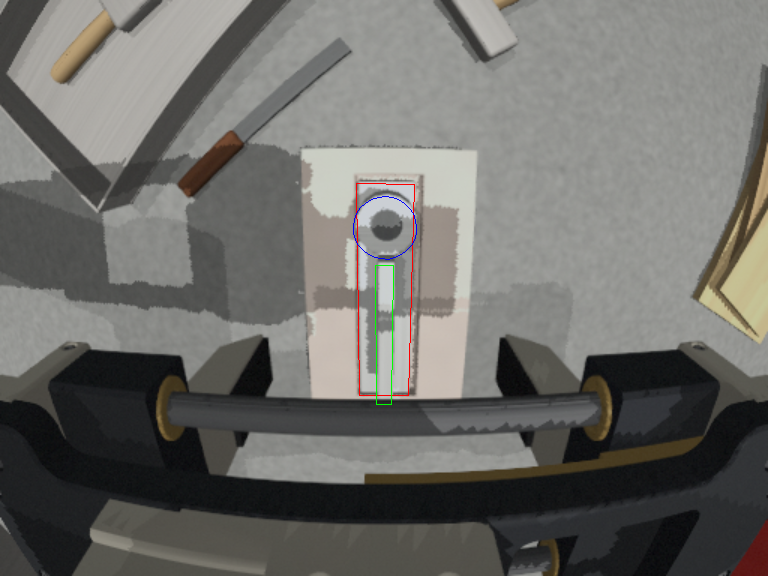

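The overlay fits the bracket in the wrist view to about 1–2 px, with the rib at x≈385 and the boss at (387,225). The file at (265,120) is clear of the fingers. Next I'll descend.

Call:
{"fn": "jog_arm", "kwargs": {"plan": [0.4, 0, 0, 4, -0.2, 0.1, 0.3, 0.4, 0, 0, 8, -0.2, 0.1, 0.3, 0.4, 0, 0, 10, -0.2, 0.1, 0.3, 0.4, 0, 0, 11, -0.2, 0.1, 0.3, 0.4, 0, 0, 11.5, -0.2, 0.1, 0.3, 0.4, 0, 0, 11.7, -0.2, 0.1, 0.3, 0.4, 0, 0, 11.7, -0.2, 0.1, 0.3, 0.4, 0, 0, 11.7, -0.2, 0.1, 0.3], "newtons": 25}}

```text
time: 3.3
tool_pos: [0.4924, -0.3012, 0.0458]
tool_rot: [0.011, 1.569, -0.641]
contact_force: [0.3, 0.1, 0.6]
opening: 0.0598
```

```bash
python3 - <<'E'
from h import *
from cell import observe,cams
s=observe();print(s["time"],s["tool_pos"],s["contact_force"],s["opening"])
print(delta(s,*goal(np.radians(-37.3),[.492,-.299,.043])))
c=cams.read_camera("wrist");cv2.imwrite("pics/w2.png",c["image"][:,:,::-1])
E
```

```text
3.3 [ 0.49243693 -0.30116038  0.04581514] [0.26275393 0.07698146 0.55659008] 0.05978472676966813
(array([-0.09,  0.12, -0.  ]), array([ 0.28,  0.15, -0.17]))
```

View pics/w2.png

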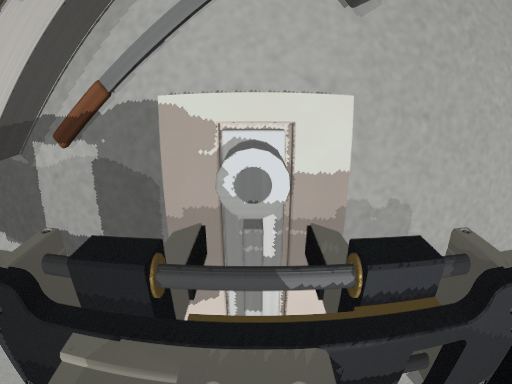

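The rib sits about 2–3 px left of the jaw centre at x≈256, which agrees with the computed −0.17 cm. I'll correct that, then close.

Call:
{"fn": "jog_arm", "kwargs": {"plan": [0, 0, 0, 0.1, 0.1, -0.2, 0.3, 0, 0, 0, 0.2, 0.1, -0.2, 0.3, 0, 0, 0, 0.2, 0.1, -0.2, -1, 0, 0, 0, 0.2, 0.1, -0.2, -1, 0, 0, 0, 0.2, 0.1, -0.2, -1, 0, 0, 0, 0.2, 0.1, -0.2, -1, 0, 0, 0, 0.2, 0.1, -0.2, -1, 0, 0, 0, 0.2, 0.1, -0.2, -1, 0, 0, 0, 0.2, 0.1, -0.2, -1, 0, 0, 0, 0.2, 0.1, -0.2, -1], "newtons": 30}}

```text
time: 4.35
tool_pos: [0.4911, -0.2989, 0.0427]
tool_rot: [0.146, 1.57, -0.506]
contact_force: [1.2, -0.7, -0.7]
opening: 0.0095
```

Call:
{"fn": "jog_arm", "kwargs": {"plan": [0, 0, 0, 0, 0, 0, -1, 0, 0, 0, 0, 0, 0, -1, 0, 0, 0, 0, 0, 0, -1, 0, 0, 0, 0, 0, 0, -1], "newtons": 40}}

```text
time: 4.75
tool_pos: [0.4911, -0.2989, 0.0427]
tool_rot: [0.183, 1.57, -0.469]
contact_force: [1.4, -2.1, -0.6]
opening: 0.01
```

Opening is 10 mm, which is the rib's thickness. Now I'll lift slowly.

Call:
{"fn": "jog_arm", "kwargs": {"plan": [0, 0, 0, -0.3, 0, 0, -1, 0, 0, 0, -0.7, 0, 0, -1, 0, 0, 0, -1.2, 0, 0, -1, 0, 0, 0, -1.8, 0, 0, -1, 0, 0, 0, -2.5, 0, 0, -1, 0, 0, 0, -3.2, 0, 0, -1, 0, 0, 0, -4, 0, 0, -1, 0, 0, 0, -4.8, 0, 0, -1, 0, 0, 0, -5.4, 0, 0, -1, 0, 0, 0, -5.4, 0, 0, -1]}}

```text
time: 5.75
tool_pos: [0.4914, -0.2992, 0.0979]
tool_rot: [0.013, 1.569, -0.64]
contact_force: [-0.4, -0.3, -3.1]
opening: 0.0099
```

```bash
python3 - <<'E'
from h import *
from cell import observe,cams
s=observe();print(s["time"],s["tool_pos"],s["contact_force"],s["torque"],s["opening"])
cc=[]
for n,(r0,r1,c0,c1) in (("scene",(70,220,90,260)),("wrist",(0,384,0,512))):
  c=cams.read_camera(n);k=2 if n=="scene" else 1; 
  i=c["image"][r0:r1,c0:c1,::-1]; cc.append(cv2.resize(i,(400,int(400*i.shape[0]/i.shape[1]))))
h=max(i.shape[0] for i in cc);cv2.imwrite("pics/l1.png",np.hstack([cv2.copyMakeBorder(i,0,h-i.shape[0],0,0,0) for i in cc]))
E
```

```text
5.75 [ 0.49136061 -0.29917985  0.09786431] [-0.42006804 -0.28545189 -3.07632174] [-0.07157841  0.10029677  0.02977921] 0.00988176527511165
```

View pics/l1.png

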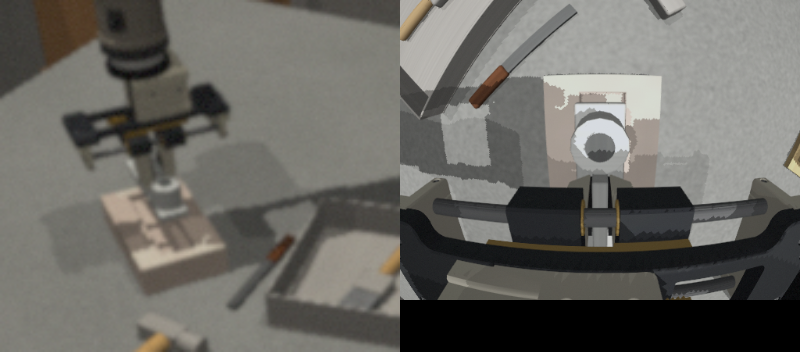

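Lifted: the right-hand wrist view shows the bracket at (600,145) above its mould and still aligned. The load is 3.1 N, which matches about 0.3 kg. I'll raise it further, then work out the carry.

Call:
{"fn": "jog_arm", "kwargs": {"plan": [0, 0, 0, -0.8, 0, 0, -1, 0, 0, 0, -1.8, 0, 0, -1, 0, 0, 0, -2.8, 0, 0, -1, 0, 0, 0, -3.8, 0, 0, -1, 0, 0, 0, -4.8, 0, 0, -1, 0, 0, 0, -5.8, 0, 0, -1, 0, 0, 0, -6.5, 0, 0, -1, 0, 0, 0, -6.5, 0, 0, -1, 0, 0, 0, -6.5, 0, 0, -1]}}

```text
time: 6.75
tool_pos: [0.4908, -0.2987, 0.1616]
tool_rot: [2.705, 1.571, 2.052]
contact_force: [-0.3, -0.5, -4.3]
opening: 0.01
```

```bash
python3 - <<'E'
from h import *
from cell import observe,cams
s=observe();print(s["time"],s["tool_pos"],s["contact_force"],s["opening"])
print(delta(s,*goal(np.radians(-37.3),[.455,-.006,.163])))
E
```

```text
6.75 [ 0.49077756 -0.29871473  0.16158024] [-0.28545431 -0.538934   -4.29252721] 0.010002366316202924
(array([-0.1 , -0.01, -0.01]), array([ -0.13,  21.08, -20.62]))
```

Call:
{"fn": "jog_arm", "kwargs": {"plan": [0, 0, 0, 0, 0.5, -0.5, -1, 0, 0, 0, 0, 1.5, -1.5, -1, 0, 0, 0, 0, 3, -3, -1, 0, 0, 0, 0, 4.5, -4.5, -1, 0, 0, 0, 0, 6, -6, -1, 0, 0, 0, 0, 7.5, -7.4, -1, 0, 0, 0, 0, 9, -8.9, -1, 0, 0, 0, 0, 10.5, -10.3, -1, 0, 0, 0, 0, 12, -11.7, -1, 0, 0, 0, 0, 13.5, -13.2, -1]}}

```text
time: 7.75
tool_pos: [0.4672, -0.1094, 0.1615]
tool_rot: [2.949, 1.57, 2.297]
contact_force: [-0.3, 0.5, -3.7]
opening: 0.0098
```

Call:
{"fn": "jog_arm", "kwargs": {"plan": [0, 0, 0, 0, 1.4, -1.4, -1, 0, 0, 0, 0, 2.8, -2.7, -1, 0, 0, 0, 0, 4.2, -4.1, -1, 0, 0, 0, 0, 5.5, -5.4, -1, 0, 0, 0, 0, 6.6, -6.5, -1, 0, 0, 0, 0, 7.3, -7.2, -1, 0, 0, 0, 0, 7.6, -7.4, -1, 0, 0, 0, 0, 7.6, -7.4, -1, 0, 0, 0, 0, 7.6, -7.4, -1, 0, 0, 0, 0, 7.6, -7.4, -1]}}

```text
time: 8.75
tool_pos: [0.4555, -0.0066, 0.1617]
tool_rot: [-0.097, 1.571, -0.751]
contact_force: [-0.3, 0.1, -2.7]
opening: 0.0095
```

```bash
python3 - <<'E'
from h import *
from cell import observe,cams
s=observe();print(s["time"],s["tool_pos"],s["contact_force"],s["torque"],s["opening"],s["qvel"])
print(delta(s,*goal(np.radians(-37.3),[.455,-.006,.163])))
for n in ("scene","top","wrist"):
  c=cams.read_camera(n);np.savez(f"pics/{n}2.npz",**c);i=c["image"][:,:,::-1]
  if n=="scene": i=cv2.resize(i[50:250,130:360],None,fx=3,fy=3)
  cv2.imwrite(f"pics/{n}2.png",i)
E
```

```text
8.75 [ 0.45546501 -0.00660253  0.16167193] [-0.26957793  0.11418853 -2.74370536] [-0.09104995  0.09333413 -0.01905368] 0.009498867996880347 [-0.00149658 -0.0003298  -0.00062587 -0.00011811  0.00130193 -0.00022847]
(array([-0.14,  0.01,  0.  ]), array([-0.13,  0.02, -0.07]))
```

View pics/scene2.png

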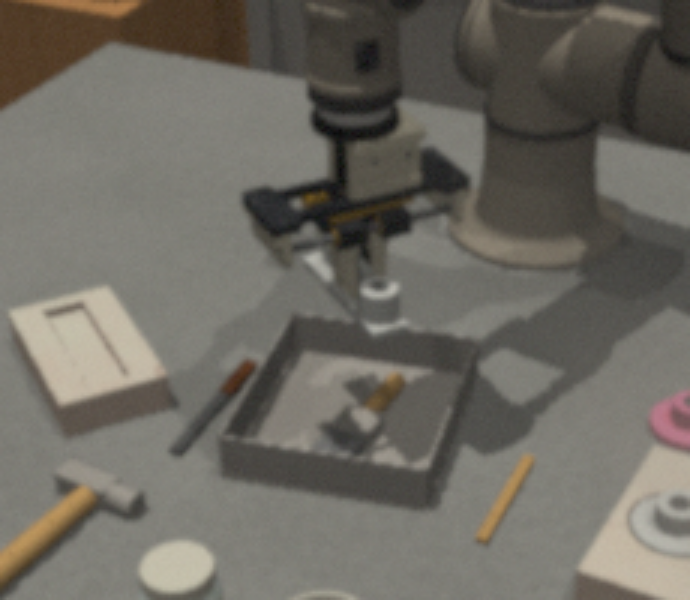

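View pics/wrist2.png

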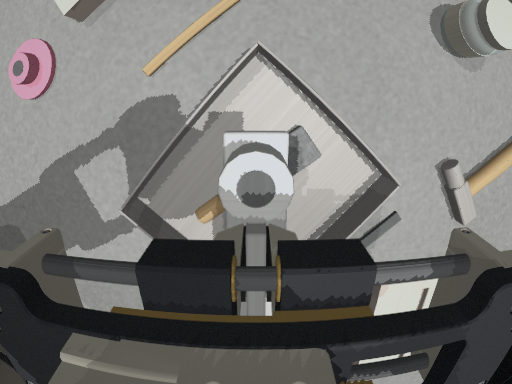

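View pics/top2.png

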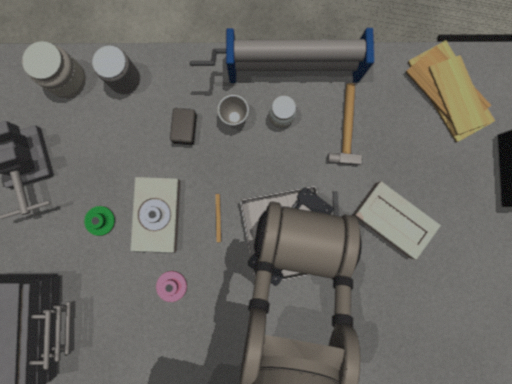

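The bracket hangs over the tray: the boss is at (256,187) in the wrist view, against (253,184) at the grasp. The tools and the round casting haven't moved. I'll check the boss position and height by ray.

```bash
python3 - <<'E'
from h import *
from cell import observe
c=np.load("pics/scene2.npz");s=observe()
print(s["time"],"meas boss top",ray(c,[130+379/3-.3,50+285/3-.3],.189),"expected",np.array(s["tool_pos"][:2])+.039*np.array([np.cos(np.radians(52.7)),np.sin(np.radians(52.7))]))
a=c["image"]*1.
a=np.load("pics/top0.npz")["image"].astype(int);b=np.load("pics/top2.npz")["image"].astype(int)
d=(abs(a-b).max(2)>40).astype(np.uint8);n,l,st,_=cv2.connectedComponentsWithStats(d);print([list(x) for x in st[1:] if x[4]>15])
E
```

```text
8.9 meas boss top [0.47637172 0.02355092 0.189     ] expected [0.47903988 0.02454128]
[[np.int32(289), np.int32(191), np.int32(28), np.int32(36), np.int32(644)], [np.int32(317), np.int32(196), np.int32(16), np.int32(21), np.int32(161)], [np.int32(370), np.int32(199), np.int32(15), np.int32(21), np.int32(107)], [np.int32(383), np.int32(201), np.int32(10), np.int32(11), np.int32(57)], [np.int32(246), np.int32(202), np.int32(78), np.int32(77), np.int32(1947)], [np.int32(386), np.int32(212), np.int32(35), np.int32(25), np.int32(229)], [np.int32(326), np.int32(215), np.int32(29), np.int32(135), np.int32(1123)], [np.int32(320), np.int32(219), np.int32(11), np.int32(51), np.int32(182)], [np.int32(276), np.int32(220), np.int32(8), np.int32(16), np.int32(71)], [np.int32(334), np.int32(227), np.int32(8), np.int32(24), np.int32(162)], [np.int32(356), np.int32(238), np.int32(5), np.int32(27), np.int32(40)], [np.int32(311), np.int32(272), np.int32(14), np.int32(5), np.int32(32)], [np.int32(258), np.int32(280), np.int32(12), np.int32(3), np.int32(18)], [np.int32(271), np.int32(280), np.int32(10), np.int32(6), np.int32(33)], [np.int32(238), np.int32(297), np.int32(31), np.int32(85), np.int32(568)], [np.int32(0), np.int32(351), np.int32(16), np.int32(33), np.int32(324)], [np.int32(336), np.int32(351), np.int32(10), np.int32(33), np.int32(137)], [np.int32(20), np.int32(352), np.int32(6), np.int32(32), np.int32(88)], [np.int32(49), np.int32(352), np.int32(67), np.int32(32), np.int32(1146)], [np.int32(30), np.int32(360), np.int32(18), np.int32(9), np.int32(63)], [np.int32(273), np.int32(363), np.int32(7), np.int32(4), np.int32(17)], [np.int32(260), np.int32(366), np.int32(8), np.int32(4), np.int32(21)], [np.int32(253), np.int32(376), np.int32(10), np.int32(8), np.int32(31)]]
```

Call:
{"fn": "jog_arm", "kwargs": {"plan": [0, 0, 0, 0, 0, 0, -1, 0, 0, 0, 0, 0, 0, -1, 0, 0, 0, 0, 0, 0, -1, 0, 0, 0, 0, 0, 0, -1, 0, 0, 0, 0, 0, 0, -1]}}

```text
time: 9.4
tool_pos: [0.4554, -0.0061, 0.1617]
tool_rot: [1.086, 1.571, 0.434]
contact_force: [-0.0, -1.0, -3.3]
opening: 0.0097
```

The boss is within 3 mm of where it should be. The image changes are only the arm, its shadows and the emptied mould, so I'm handing in.

```bash
python3 -c "
from cell import robot;print(robot.hand_in())"
```

```text
the job is handed in; nothing more can be done
None
```

I gripped the bracket casting by its rib near the balance point at 40 N and lifted it straight up out of its mould. I then carried it level to the tray and handed in at about 9.4 s, still holding it. Hand-in gives no verdict.

- **Position:** at hand-in the bracket's centre was about (0.447, −0.016) m, worked out from the tool position, and so over the middle of the tray. Its underside was about 0.149 m up, roughly 10 cm above the rim.
- **Boss check:** the scene camera put the top of the boss within 3 mm of where it should be, assuming its height.
- **Grip and stillness:** the opening read 9.7 mm on the 10 mm rib and the load about 3.3 N. Joint speeds were close to zero when I last read them, 0.65 s before the end.
- **Level:** the boss shifted only about 3 px in the wrist view since before the grip closed, so I saw no tipping. I did not measure the angle directly.
- **Surroundings:** the round casting and the tools and pots in view looked unmoved. The arm hid most of the brush and part of the file from above, but both looked in place in the scene and wrist views.
- **Disagreements:** the tray's long side measured 0.207 m instead of 0.220 m, because I picked its corners roughly. That is well inside the 45 mm allowed for the centre. No check failed.

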